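Tip the used culture dishes into the waste hopper

TASK

Clear away the used culture dishes: load every dish that lies on the bench into the pouring tray, lift the lid off the waste hopper and seat it in the lid holder, then carry the loaded tray to the hopper and tip all the dishes in together. Put the empty tray back flat on its mat and seat the lid squarely back on the hopper, leaving the marker pen and everything else on the bench where it is.

Things in the scene. Friction and masses are not known exactly. Their poses are not given: they have to be found in the camera images.
- hopper: fixed square steel waste hopper, an open box 172 mm square outside, 160 mm inside, 120 mm high, walls 6 mm, inner floor 10 mm up. Origin at the centre of its underside on the bench, z up, x and y along its sides. It stands between the lid holder and the tray; which of these is at its left varies
- hopper_mouth (a point): centre of the hopper's open mouth, level with its rim (120 mm above the bench); axes as the hopper's
- lid: loose steel lid, 0.2 to 0.3 kg: plate 176 mm square, 6 mm thick (8 to 14 mm above the origin), with a 140 mm square, 8 mm deep boss under it that drops into the 160 mm opening of hopper or holder (sides parallel within 0.1 rad, any quarter turn), so that the plate rests on the rim. Origin: centre of the boss's underside, z up; 112 mm above the bench on the hopper, 22 mm on the holder
- lid_grip (a point): middle of the lid's handle, 45 mm above the lid's origin; axes as the lid's. The handle is a straight black bar over the lid's centre along its y: 70 mm long, 14 mm wide (along x), from 36 to 54 mm above the lid's origin, on two posts 26 mm either side of centre
- lid_holder: fixed low grey square frame for the lid, 172 mm square outside, 160 mm inside, 30 mm high. Origin at the centre of its underside, z up, x and y along its sides
- holder_rim (a point): centre of the holder's opening, level with its rim (30 mm above the bench); axes as the holder's
- tray: loose polished aluminium pouring tray, 176 mm long, 130 mm wide, 0.2 to 0.3 kg; dishes slide out when it is tipped beyond about 0.6 rad. Origin under its centre, x toward the pouring end, z up. Floor 4 mm thick from x -85 to +55 mm, then a ramp up to a lip 13 mm high at x +85 mm, with no wall there. Side walls 36 mm high, 124 mm apart. Back wall 36 mm high with a grip plate
- tray_grip (a point): middle of the tray's upright black grip plate, 85 mm behind the tray's origin and 62 mm above its underside; axes as the tray's. The plate is 12 mm thick (along x), 70 mm wide (along y), its top 80 mm above the tray's underside
- tray_lip (a point): middle of the tray's pouring lip, 85 mm ahead of the tray's origin and 13.5 mm above it; axes as the tray's
- tray_mat: fixed black rubber mat where the tray lives, 200 x 150 x 3 mm. Origin at the centre of its underside on the bench, x along its length, z up
- marker_black: marker pen with a black cap lying on the bench, 128 mm long; not part of the job. Origin at the centre of its underside
- dish_0: flat round used culture dish with its lid on (fixed), 58 mm across, 14 mm high, 30 g, lying on the bench in front of the hopper, holder and tray; origin at the centre of its underside, z up. Three to five such dishes are present; an absent one reads None throughout
- dish_1: flat round used culture dish with its lid on (fixed), 58 mm across, 14 mm high, 30 g, lying on the bench in front of the hopper, holder and tray; origin at the centre of its underside, z up. Three to five such dishes are present; an absent one reads None throughout
- dish_2: flat round used culture dish with its lid on (fixed), 58 mm across, 14 mm high, 30 g, lying on the bench in front of the hopper, holder and tray; origin at the centre of its underside, z up. Three to five such dishes are present; an absent one reads None throughout
- dish_3: flat round used culture dish with its lid on (fixed), 58 mm across, 14 mm high, 30 g, lying on the bench in front of the hopper, holder and tray; origin at the centre of its underside, z up. Three to five such dishes are present; an absent one reads None throughout
- dish_4: flat round used culture dish with its lid on (fixed), 58 mm across, 14 mm high, 30 g, lying on the bench in front of the hopper, holder and tray; origin at the centre of its underside, z up. Three to five such dishes are present; an absent one reads None throughout

How it is judged:
On the way, in this order (a step that is already met when the one before it is completed fails the run):
1. all dishes present lie in the tray, and the lid is seated in the lid holder (x of dish_0 in the frame of tray between -0.085 and 0.085 m and y of dish_0 in the frame of tray between -0.068 and 0.068 m and z of dish_0 in the frame of tray between -0.002 and 0.06 m and x of dish_1 in the frame of tray between -0.085 and 0.085 m and y of dish_1 in the frame of tray between -0.068 and 0.068 m and z of dish_1 in the frame of tray between -0.002 and 0.06 m and x of dish_2 in the frame of tray between -0.085 and 0.085 m and y of dish_2 in the frame of tray between -0.068 and 0.068 m and z of dish_2 in the frame of tray between -0.002 and 0.06 m and x of dish_3 in the frame of tray between -0.085 and 0.085 m and y of dish_3 in the frame of tray between -0.068 and 0.068 m and z of dish_3 in the frame of tray between -0.002 and 0.06 m and x of dish_4 in the frame of tray between -0.085 and 0.085 m and y of dish_4 in the frame of tray between -0.068 and 0.068 m and z of dish_4 in the frame of tray between -0.002 and 0.06 m and horizontal distance between lid and lid_holder below 0.018 m and z of lid in the frame of lid_holder between 0.018 and 0.026 m and angle between lid's own z axis and vertical below 0.05 rad), for 0.2 s.
2. the tray, with all the dishes in it, is lifted above the bench (x of dish_0 in the frame of tray between -0.085 and 0.085 m and y of dish_0 in the frame of tray between -0.068 and 0.068 m and z of dish_0 in the frame of tray between -0.002 and 0.06 m and x of dish_1 in the frame of tray between -0.085 and 0.085 m and y of dish_1 in the frame of tray between -0.068 and 0.068 m and z of dish_1 in the frame of tray between -0.002 and 0.06 m and x of dish_2 in the frame of tray between -0.085 and 0.085 m and y of dish_2 in the frame of tray between -0.068 and 0.068 m and z of dish_2 in the frame of tray between -0.002 and 0.06 m and x of dish_3 in the frame of tray between -0.085 and 0.085 m and y of dish_3 in the frame of tray between -0.068 and 0.068 m and z of dish_3 in the frame of tray between -0.002 and 0.06 m and x of dish_4 in the frame of tray between -0.085 and 0.085 m and y of dish_4 in the frame of tray between -0.068 and 0.068 m and z of dish_4 in the frame of tray between -0.002 and 0.06 m and height (world z) of tray above 0.09 m), for 0.1 s.
3. the tray is tipped (more than 0.5 rad) with its lip over the hopper (angle between tray's own z axis and vertical above 0.5 rad and horizontal distance between tray_lip and hopper_mouth below 0.11 m and height (world z) of tray_lip above 0.09 m), for 0.1 s.
At the end, for the whole second after the job is handed in: every dish present lies inside the hopper; the lid is seated on the hopper (centre within 18 mm, height within 4 mm, level within 0.05 rad); the tray stands flat on its mat (centre within 40 mm, level within 0.05 rad); both are at rest (x of dish_0 in the frame of hopper between -0.082 and 0.082 m and y of dish_0 in the frame of hopper between -0.082 and 0.082 m and z of dish_0 in the frame of hopper between 0 and 0.11 m and x of dish_1 in the frame of hopper between -0.082 and 0.082 m and y of dish_1 in the frame of hopper between -0.082 and 0.082 m and z of dish_1 in the frame of hopper between 0 and 0.11 m and x of dish_2 in the frame of hopper between -0.082 and 0.082 m and y of dish_2 in the frame of hopper between -0.082 and 0.082 m and z of dish_2 in the frame of hopper between 0 and 0.11 m and x of dish_3 in the frame of hopper between -0.082 and 0.082 m and y of dish_3 in the frame of hopper between -0.082 and 0.082 m and z of dish_3 in the frame of hopper between 0 and 0.11 m and x of dish_4 in the frame of hopper between -0.082 and 0.082 m and y of dish_4 in the frame of hopper between -0.082 and 0.082 m and z of dish_4 in the frame of hopper between 0 and 0.11 m and horizontal distance between lid and hopper below 0.018 m and z of lid in the frame of hopper between 0.108 and 0.116 m and angle between each of lid, tray's own z axis and vertical below 0.05 rad and horizontal distance between tray and tray_mat below 0.04 m and height (world z) of tray below 0.008 m and linear speed of each of tray, lid below 0.02 m/s); the robot touches nothing.
It fails at once if the marker pen is pushed more than 50 mm away (distance of marker_black from where it was at the start of the episode above 0.05 m).
Of dish_0, dish_1, dish_2, dish_3, dish_4 only 3 to 5 are there at a start; the rules pass over those that are not, and their reading is None.
At some moment in a run one of dish_0, dish_1, dish_2, dish_3, dish_4 may be knocked a few centimetres aside while the robot is not near it.
It also fails if it takes over 210 s, if anything falls off the work surface, if the arm or the gripper's body presses on something with over 40 N, if the wrist force passes 120 N, or if a joint passes its speed limit or range.

ROBOT

A 6-joint arm with a two-finger parallel gripper is mounted at the origin on a cart in front of the work surface, level with it; the furniture and walls round the work are solid. World frame = base frame: x ahead of the robot, y to its left, z up, the work surface at z = 0. Lengths are in m, angles in rad, forces in N, time in s.
With the tool pointing down it reaches from about 0.275 to 0.875 m from the base axis. Payload 12.5 kg.
Tool frame: the origin (TCP) lies on the centre line of the jaws, within the pads' length; the fingertips stand r.finger_overhang ahead of it and the grasp point (between the pads) lies 3 mm ahead of it (r.finger_overhang is the distance from the TCP to the fingertips, in m); z points along the fingers, y is the direction in which the jaws open and shut (so a half turn about z gives the same grasp; the last joint's range is limited). The gripper opens to 85 mm and grips with 20 to 120 N. Pads are 22 mm wide; open, the fingers measure 114 mm over their backs; the gripper's body (76 mm by 85 mm) begins 54 mm behind the grasp point. The pads swing forward as they close: fully open they stand 13 mm farther back than shut.
Start: joints at [-1.387, 0.351, 1.652, -0, 1.139, -0.085], TCP at [0.146, -0.53, 0.253] pointing down, gripper open.
Joint ranges: [-2.75, 2.75], [-0.79, 2.1], [0.01, 2.65], [-1.57, 4.71], [0.07, 3.14], [-2.87, 2.87]. Speed limits (rad/s): [2.22, 2.22, 2.79, 3.14, 3.14, 3.14].

INTERFACE

Orientations are given as a unit quaternion [x, y, z, w].
In Python, from cell import r, optics gives the robot as it stands. The module is installed in compiled form; this text tells all that it offers. Calls block until the motion is done:
- r.move_to(position, orientation): joint-space move of the TCP to a pose.
- r.move_linear(position, rot=None, vel=0.15): straight line of the TCP; rot=None keeps the orientation; vel is the mean speed in m/s.
- r.set_joints(angles): joint-space move.
- r.set_gripper(opening, squeeze=None): opening from 0.0 (shut) to 1.0 (fully open); squeeze is the grip in N (None keeps the last); returns when the fingers have stopped.
- r.sleep(seconds).
- r.inverse_kinematics(position, orientation): joint angles nearest the present ones, or None.
- optics.get_image(name): name is "scene" or "top" or "wrist"; returns a dict with "pixels" (480x640x3 uint8, red, green, blue), "depth" (480x640 float32, m along the optical axis (not along the pixel's ray), 0 where there is no reading), "fx", "fy", "cx", "cy" (pixels), "camera_from_world" (4x4, takes a point from world to camera coordinates); the wrist camera has in their place "mount" (4x4, takes a point from camera to tool coordinates, whose origin is the TCP and whose axes are the flange's). Camera axes: x right, y down, z forward; pixel columns grow to the right and rows downward; lengths in m; the calibration is good to about 2 mm. A picture is of the moment at which its call begins: read the wrist's pose just before it.
A pose or a line that the arm cannot do raises r.PlanningError and nothing moves.
- r.hand_in(): hands the job in, once; it reports no verdict.
Readings, each from a call of its own:
- r.current_t(): time.
- r.current_q(): joint angles.
- r.current_qvel(): joint speeds.
- r.current_effort(): joint torques, N m.
- r.current_tool_pos(): TCP position.
- r.current_ee_rot(): TCP orientation.
- r.current_contact_force(): force on the tool from outside, world axes, zero at the start.
- r.current_torque(): the same for the moment, N m.
- r.current_opening(): opening from 0.0 (shut) to 1.0 (fully open).
Only numpy, scipy, OpenCV 4.12 (cv2) and the standard library are available. Lean on these libraries where they do the work, as an engineer would, in place of code of your own. Each camera call takes 0.05 s, during which the arm holds its last target.

## Working session

There is one attempt and no reset: what is moved stays moved. The work goes in short steps, each a Python script; the robot and the scene stay as the last script left them, time stands still between calls to the robot, and variables do not carry over. Pictures are saved under pics/ and viewed, and the job is handed in when it is done.

```bash
mkdir -p pics; ls
python3 - <<'E'
from cell import r, optics
import cv2,numpy as np
for n in ["scene","top","wrist"]:
    d=optics.get_image(n); cv2.imwrite(f"pics/{n}0.png",d["pixels"][:,:,::-1]); 
    print(n,d["fx"],d["fy"],d["cx"],d["cy"]); print(np.round(d.get("camera_from_world",d.get("mount")),4).tolist())
print(r.current_t(),r.finger_overhang,r.current_ee_rot(),r.current_tool_pos())
E
```

```text
pics
scene 515.1480494884648 515.1480494884648 319.85317983280754 238.24498056781096
[[0.7991, -0.6008, -0.0219, -0.4194], [-0.3606, -0.4498, -0.8171, 0.2917], [0.481, 0.6609, -0.5761, 1.1922], [0.0, 0.0, 0.0, 1.0]]
top 600.665402299075 600.665402299075 328.3227684133143 231.05883384023375
[[-0.0083, -0.9999, 0.0151, 0.0003], [-0.9947, 0.0067, -0.1022, 0.5491], [0.1021, -0.0159, -0.9946, 1.4627], [0.0, 0.0, 0.0, 1.0]]
wrist 394.73384435963 394.73384435963 321.29163773041927 239.99559940759187
[[-0.0014, -0.9628, -0.2701, 0.0682], [1.0, -0.0012, -0.0008, -0.0002], [0.0004, -0.2701, 0.9628, -0.1209], [0.0, 0.0, 0.0, 1.0]]
0.15 0.022 [ 9.90986160e-01  1.33963603e-01 -2.79708620e-05 -4.26869762e-04] [ 0.14603078 -0.53004032  0.25289968]
```

View pics/top0.png

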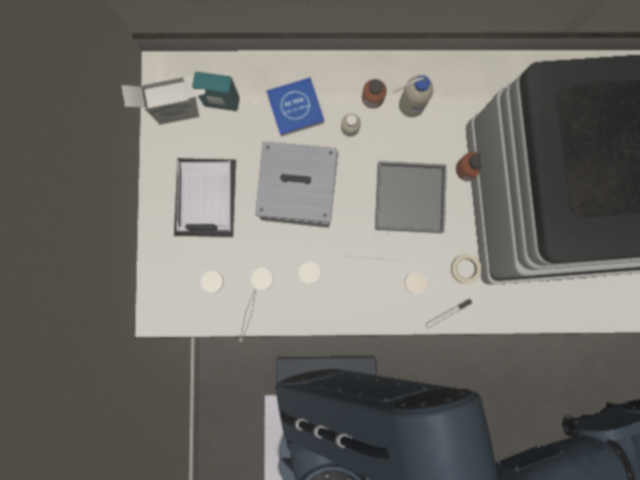

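View pics/scene0.png

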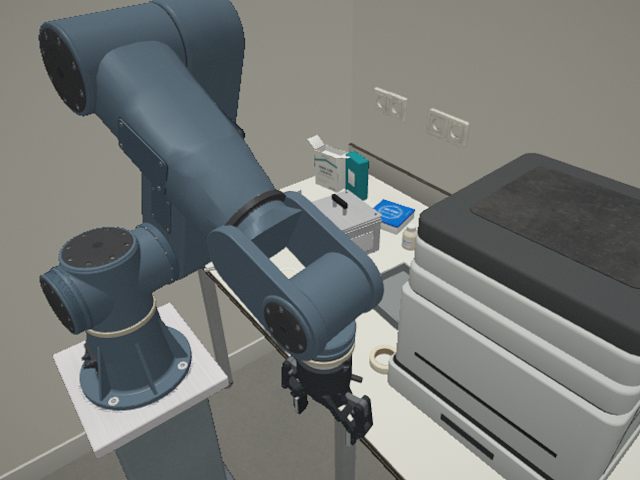

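```bash
cat > h.py <<'E'
from cell import r, optics
import cv2,numpy as np
from scipy.spatial.transform import Rotation as R
def shot(n,save=None):
    p=np.array(r.current_tool_pos());q=np.array(r.current_ee_rot())
    d=optics.get_image(n)
    if n=="wrist":
        T=np.eye(4);T[:3,:3]=R.from_quat(q).as_matrix();T[:3,3]=p
        d["wc"]=T@np.array(d["mount"])
    else: d["wc"]=np.linalg.inv(d["camera_from_world"])
    if save: cv2.imwrite(f"pics/{save}.png",d["pixels"][:,:,::-1])
    return d
def ray(d,uv,z):
    uv=np.atleast_2d(np.array(uv,float)); v=np.c_[(uv[:,0]-d["cx"])/d["fx"],(uv[:,1]-d["cy"])/d["fy"],np.ones(len(uv))]
    w=v@d["wc"][:3,:3].T; o=d["wc"][:3,3]
    return o+w*((z-o[2])/w[:,2])[:,None]
def proj(d,P):
    P=np.atleast_2d(P); c=(P-d["wc"][:3,3])@d["wc"][:3,:3]
    return np.c_[d["fx"]*c[:,0]/c[:,2]+d["cx"],d["fy"]*c[:,1]/c[:,2]+d["cy"]]
def down(yaw): # jaw axis = Rz(yaw) y
    return (R.from_euler('z',yaw)*R.from_matrix(np.diag([1.,-1,-1]))).as_quat()
def dishes(d):
    hsv=cv2.cvtColor(d["pixels"],cv2.COLOR_RGB2HSV)
    return hsv
E
python3 - <<'E'
from h import *
d=shot("top"); im=d["pixels"]
crop=im[60:345,130:490]; cv2.imwrite("pics/crop.png",cv2.resize(crop,None,fx=2.1,fy=2.1,interpolation=cv2.INTER_CUBIC)[:,:,::-1])
hsv=cv2.cvtColor(im,cv2.COLOR_RGB2HSV)
for uv in [(212,281),(262,278),(309,272),(416,283),(340,300),(230,255)]: print(uv,hsv[uv[1],uv[0]],im[uv[1],uv[0]])
for n,uv,z in [("hop",(297,180),.126),("handle",(296,179),.16),("tray grip",(202,227),.08),("hold",(410,197),.03),("machL",(470,120),.25),("d",(416,283),.014)]: print(n,ray(d,uv,z)[0].round(3))
D=d["depth"]
for uv in [(480,120),(500,250),(550,150),(470,165)]:
  z=D[uv[1],uv[0]];c=np.array([(uv[0]-d["cx"])/d["fx"]*z,(uv[1]-d["cy"])/d["fy"]*z,z,1]);print(uv,(d["wc"]@c)[:3].round(3))
E
```

```text
(212, 281) [ 21  23 224] [224 218 204]
(262, 278) [ 21  23 224] [224 218 204]
(309, 272) [ 21  23 223] [223 217 203]
(416, 283) [ 21  31 214] [214 206 188]
(340, 300) [ 23  15 201] [201 198 189]
(230, 255) [ 21  18 203] [203 199 189]
hop [0.66  0.07  0.126]
handle [0.655 0.071 0.16 ]
tray grip [0.556 0.299 0.08 ]
hold [ 0.633 -0.209  0.03 ]
machL [ 0.765 -0.308  0.25 ]
d [ 0.419 -0.221  0.014]
(480, 120) [ 0.8   -0.362  0.133]
(500, 250) [ 0.489 -0.385  0.177]
(550, 150) [ 0.657 -0.409  0.426]
(470, 165) [ 0.7   -0.345  0.094]
```

View pics/crop.png

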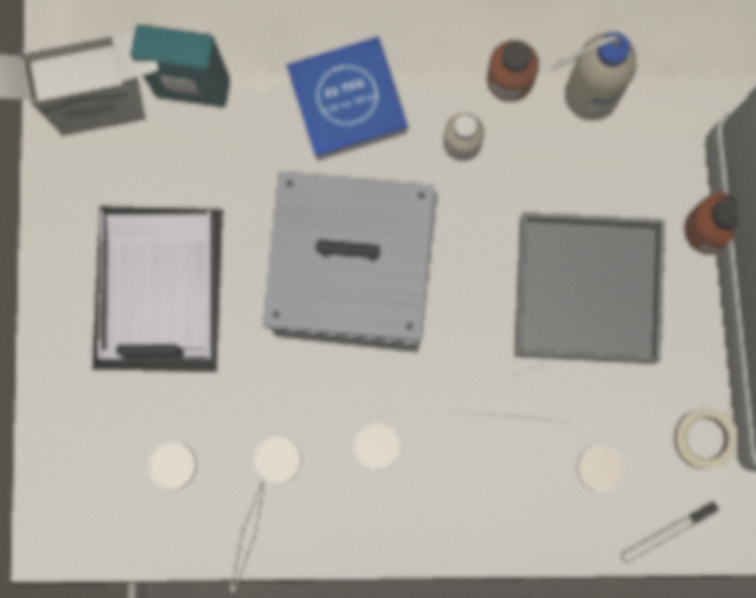

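Run:
```python
from h import *
q0=np.array(r.current_q())
a=-1.387
sol=None
p=np.array([.36*np.cos(a+.08),.36*np.sin(a+.08),.40])
s=r.inverse_kinematics(p,r.current_ee_rot()); print(s)
s=np.array(s); print(p); r.set_joints(s)
s2=s.copy(); s2[0]=0.3; r.set_joints(s2)
print(r.current_tool_pos(), R.from_quat(r.current_ee_rot()).as_matrix().round(2), r.current_t(), r.current_contact_force())
for p in [(.40,.1,.40),(.40,.1,.45),(.35,.1,.5)]:
    for y in (0,np.pi/2,-np.pi/2,np.pi): print(p,y,r.inverse_kinematics(p,down(y)))
shot("wrist","w1")
```

```text
[-1.43649567e+00 -1.47285104e-01  1.84974612e+00 -4.87521020e-05
  1.43982674e+00 -1.34517218e-01]
[ 0.09386907 -0.34754654  0.4       ]
[0.32756612 0.14949253 0.39993249] [[-0.42  0.91 -0.  ]
 [ 0.91  0.42 -0.  ]
 [-0.   -0.   -1.  ]] 3.2583 [-0.61049958 -0.00501989  0.41699714]
(0.4, 0.1, 0.4) 0 [ 1.31959144e-01 -3.65928082e-02  1.75061593e+00 -4.44089210e-16
  1.42756953e+00  1.70275547e+00]
(0.4, 0.1, 0.4) 1.5707963267948966 [ 1.31959144e-01 -3.65928082e-02  1.75061593e+00 -4.44089210e-16
  1.42756953e+00  1.31959144e-01]
(0.4, 0.1, 0.4) -1.5707963267948966 None
(0.4, 0.1, 0.4) 3.141592653589793 [ 1.31959144e-01 -3.65928082e-02  1.75061593e+00 -4.44089210e-16
  1.42756953e+00 -1.43883718e+00]
(0.4, 0.1, 0.45) 0 [ 1.31959144e-01 -5.51873932e-02  1.65264879e+00 -4.44089210e-16
  1.54413126e+00  1.70275547e+00]
(0.4, 0.1, 0.45) 1.5707963267948966 [ 1.31959144e-01 -5.51873932e-02  1.65264879e+00 -4.44089210e-16
  1.54413126e+00  1.31959144e-01]
(0.4, 0.1, 0.45) -1.5707963267948966 None
(0.4, 0.1, 0.45) 3.141592653589793 [ 1.31959144e-01 -5.51873932e-02  1.65264879e+00 -4.44089210e-16
  1.54413126e+00 -1.43883718e+00]
(0.35, 0.1, 0.5) 0 [ 1.50204315e-01 -1.62113334e-01  1.63273024e+00 -4.44089210e-16
  1.67097575e+00  1.72100064e+00]
(0.35, 0.1, 0.5) 1.5707963267948966 [ 1.50204315e-01 -1.62113334e-01  1.63273024e+00 -4.44089210e-16
  1.67097575e+00  1.50204315e-01]
(0.35, 0.1, 0.5) -1.5707963267948966 None
(0.35, 0.1, 0.5) 3.141592653589793 [ 1.50204315e-01 -1.62113334e-01  1.63273024e+00 -4.44089210e-16
  1.67097575e+00 -1.42059201e+00]
```

View pics/w1.png

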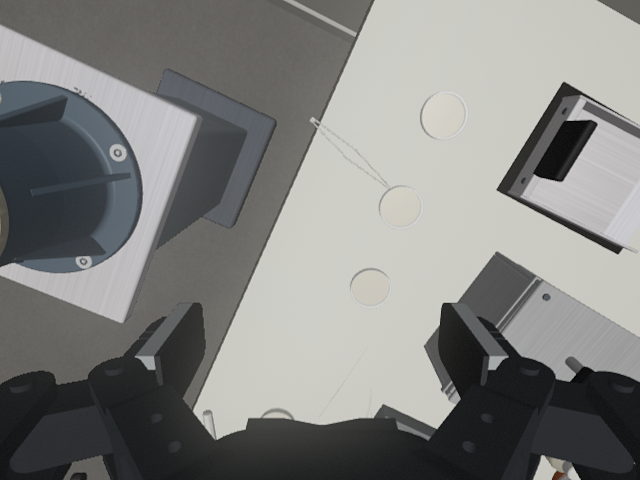

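Run:
```python
from h import *
r.move_to((.35,.08,.50),down(0))
d=shot("wrist","w2"); np.save("w2d.npy",d["depth"]); np.savez("w2.npz",wc=d["wc"],pixels=d["pixels"])
print(r.current_t(),d["wc"].round(3).tolist())
shot("scene","s2")
```

```text
4.9417 [[-0.0, -0.963, -0.27, 0.418], [-1.0, 0.0, 0.001, 0.08], [-0.001, 0.27, -0.963, 0.621], [0.0, 0.0, 0.0, 1.0]]
```

View pics/w2.png

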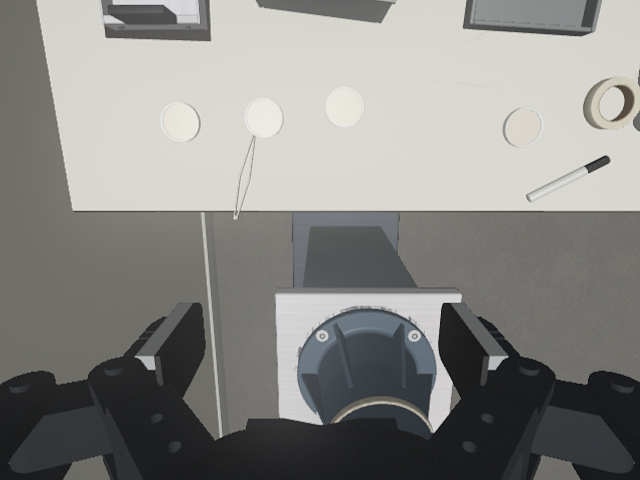

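View pics/s2.png

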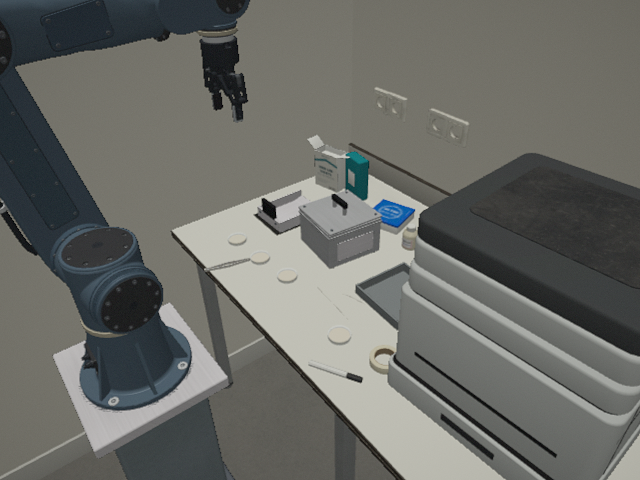

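```bash
cat >> h.py <<'E'
def circ(d,roi=None,z=0.014,rad=0.029):
    g=cv2.cvtColor(d["pixels"],cv2.COLOR_RGB2GRAY).astype(np.uint8)
    h=abs((d["wc"][2,3]-z)); px=d["fx"]*rad/h
    g2=cv2.resize(g,None,fx=2,fy=2,interpolation=cv2.INTER_CUBIC)
    c=cv2.HoughCircles(g2,cv2.HOUGH_GRADIENT,1.5,60,param1=60,param2=22,minRadius=int(px*2*.8),maxRadius=int(px*2*1.25))
    out=[]
    if c is not None:
        for u,v,rr in c[0]:
            u,v=(u+.5)/2-.5,(v+.5)/2-.5
            P=ray(d,(u,v),z)[0]
            out.append((u,v,rr/2,P[0],P[1]))
    return np.array(out)
E
python3 - <<'E'
from h import *
d=optics.get_image("top"); d["wc"]=np.linalg.inv(d["camera_from_world"]); d["pixels"]=cv2.imread("pics/top0.png")[:,:,::-1].copy()
np.set_printoptions(suppress=True,precision=4)
def show(c):
    c=c[(c[:,3]>.3)&(c[:,3]<.52)&(abs(c[:,4])<.45)]; print(c[np.argsort(-c[:,4])])
show(circ(d))
w=optics.get_image("wrist"); z=np.load("w2.npz"); w["wc"]=z["wc"]; w["pixels"]=z["pixels"]
show(circ(w))
# dish centroids in top: local bright threshold
g=cv2.cvtColor(d["pixels"],cv2.COLOR_RGB2GRAY)
for uv in [(212,281),(262,278),(309,272),(416,283)]:
    a=g[uv[1]-22:uv[1]+23,uv[0]-22:uv[0]+23]; bg=np.median(a[[0,1,-1,-2]]); fg=np.median(a[18:27,18:27])
    m=(a>(bg+fg)/2).astype(np.uint8); n,l,s,c=cv2.connectedComponentsWithStats(m); k=l[22,22]
    print(s[k,4],2*np.sqrt(s[k,4]/np.pi),ray(d,c[k]+np.array(uv)-22,.014)[0])
# dark objects: lid etc
hsv=cv2.cvtColor(d["pixels"],cv2.COLOR_RGB2HSV)
m=((g<185)).astype(np.uint8); m[:130]=0;m[245:]=0;m[:,:150]=0;m[:,456:]=0
n,l,s,c=cv2.connectedComponentsWithStats(m)
for k in range(1,n):
    if s[k,4]<1000: continue
    ct=max(cv2.findContours((l==k).astype(np.uint8),0,2)[0],key=cv2.contourArea)
    rc=cv2.minAreaRect(ct); print("obj",s[k],rc, cv2.approxPolyDP(ct,4,True)[:,0].tolist())
m=(g<75).astype(np.uint8); m[:140]=0;m[245:]=0;m[:,:150]=0;m[:,456:]=0
n,l,s,c=cv2.connectedComponentsWithStats(m)
for k in range(1,n):
    if s[k,4]<60: continue
    ct=max(cv2.findContours((l==k).astype(np.uint8),0,2)[0],key=cv2.contourArea)
    rc=cv2.minAreaRect(ct); print("dark",s[k],c[k],rc)
E
```

```text
[[211.625  281.375   10.5      0.4272   0.2861]
 [260.375  278.375   11.25     0.4337   0.1655]
 [417.875  282.125   12.15     0.4213  -0.2259]
 [464.375  269.375   12.3      0.4521  -0.3431]
 [498.875  267.125   13.2      0.457   -0.4299]]
[[180.875  122.375   18.975    0.4279   0.2874]
 [222.125  189.875   22.2      0.3281   0.2334]
 [232.625  141.125   22.2      0.401    0.2128]
 [263.375  117.125   19.35     0.4352   0.1655]
 [343.625  105.875   20.175    0.4508   0.0479]
 [522.125  128.375   19.8      0.4191  -0.2165]
 [549.875  165.125   23.025    0.3655  -0.2659]
 [582.125  189.125   21.375    0.329   -0.3212]
 [604.625  107.375   22.2      0.4485  -0.3327]]
348 21.049640414216977 [0.4276 0.288  0.014 ]
357 21.320096563347295 [0.4335 0.1638 0.014 ]
362 21.468877828012552 [0.4486 0.0451 0.014 ]
333 20.590987552733093 [ 0.4207 -0.2214  0.014 ]
obj [ 254  141   86   88 6397] ((296.2494201660156, 183.92236328125), (79.09514617919922, 82.3879165649414), 5.90614128112793) [[262, 141], [255, 216], [328, 228], [336, 147]]
obj [ 173  156   65   83 2308] ((204.7269744873047, 197.2349853515625), (62.21986389160156, 81.71542358398438), 2.1610794067382812) [[178, 156], [173, 236], [233, 237], [237, 160]]
obj [ 374  160   74   75 5164] ((410.7010192871094, 196.82452392578125), (72.51105499267578, 72.22557830810547), 2.337306022644043) [[378, 160], [374, 229], [443, 233], [447, 165]]
dark [282 176  27   7 107] [295.271  178.3925] ((294.98773193359375, 178.63523864746094), (26.34589958190918, 4.707858562469482), 5.19442892074585)
dark [175 226  57  10 326] [202.6258 230.8282] ((203.057861328125, 230.16444396972656), (56.029151916503906, 8.773683547973633), 1.1691392660140991)
```

Run:
```python
from h import *
r.move_to((.57,.06,.42),down(0))
d=shot("wrist","w3"); np.savez("w3.npz",wc=d["wc"],pixels=d["pixels"],depth=d["depth"])
print(r.current_t())
```

```text
6.075
```

View pics/w3.png

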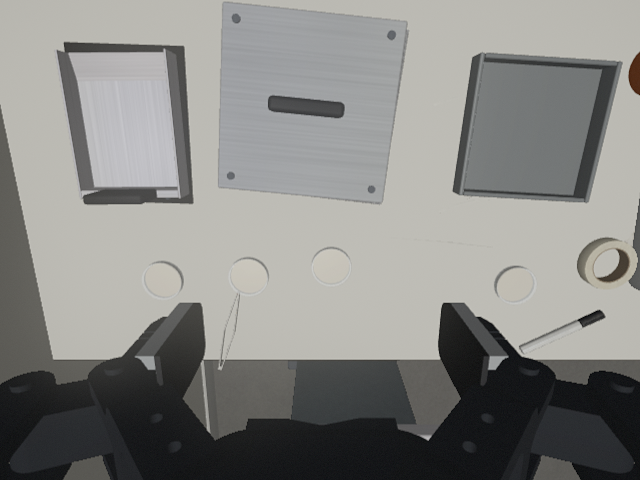

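Run:
```python
from h import *
np.set_printoptions(suppress=True,precision=4)
w=optics.get_image("wrist"); z=np.load("w3.npz"); w["wc"]=z["wc"]; im=z["pixels"].copy(); w["pixels"]=im
t=optics.get_image("top"); t["wc"]=np.linalg.inv(t["camera_from_world"]);
def rep(n,d,uv,z):
    P=ray(d,uv,z); c=P.mean(0); e=P-np.roll(P,1,0); L=np.hypot(e[:,0],e[:,1]); a=np.degrees(np.arctan2(e[:,1],e[:,0]))
    print(n,c[:2],"L",L,"ang",a)
rep("lid w",w,[(223,2),(407,22),(382,203),(219,186)],.124)
rep("handle w",w,[(268,103),(344,110)],.164)
rep("holder w",w,[(480,53),(621,62),(590,202),(455,193)],.03)
rep("mat w",w,[(65,42),(184,46),(192,203)],.003); rep("mat diag",w,[(65,42),(192,203)],.003)
rep("lid t",t,[(262,141),(337,148),(330,225),(256,214)],.126)
rep("handle t",t,[(295.1,178.6)],.166)
rep("holder t",t,[(378,161),(447,165),(443,233),(374,229)],.03)
rep("mat t",t,[(178,157),(236,160),(233,237),(174,235)],.003)
c=im[20:220,40:210]; cv2.imwrite("pics/tr.png",cv2.resize(c,None,fx=3,fy=3,interpolation=cv2.INTER_CUBIC)[:,:,::-1])
```

```text
lid w [0.6578 0.0741] L [0.1739 0.1749 0.1752 0.1743] ang [ -5.2967 -95.6291 174.5005  83.9402]
handle w [0.6578 0.0744] L [0.0692 0.0692] ang [ 84.9325 -95.0675]
holder w [ 0.6359 -0.2077] L [0.1679 0.1699 0.1693 0.1784] ang [ -5.0105 -93.4029 177.8879  86.1277]
mat w [0.6737 0.2835] L [0.2464 0.1477 0.1982] ang [ 34.6005 -91.8366 177.7658]
mat diag [0.6415 0.3094] L [0.2464 0.2464] ang [  34.6005 -145.3995]
lid t [0.6554 0.0716] L [0.1734 0.1771 0.183  0.1736] ang [ -4.4278 -95.7018 174.3459  81.1132]
handle t [0.6552 0.0728] L [0.] ang [0.]
holder t [ 0.6336 -0.2099] L [0.1722 0.1739 0.1724 0.1719] ang [ -4.2717 -93.6568 175.048   86.2822]
mat t [0.6405 0.3065] L [0.1996 0.1477 0.1972 0.1481] ang [ -1.8899 -93.2999 178.2342  87.6513]
```

View pics/tr.png

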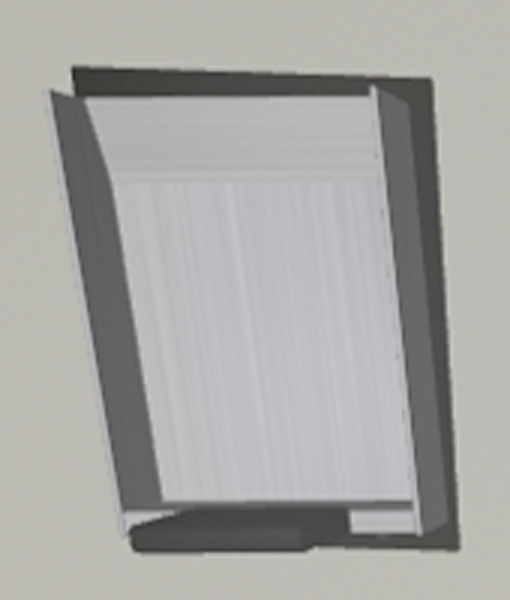

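Run:
```python
from h import *
np.set_printoptions(suppress=True,precision=4)
w=optics.get_image("wrist"); z=np.load("w3.npz"); w["wc"]=z["wc"]
uv=np.array([(50,92),(378,88),(420,535),(125,535)])/3+np.array([40,20])
P=ray(w,uv,.039);print(P[:,:2]);e=np.roll(P,-1,0)-P;print(np.hypot(e[:,0],e[:,1]),np.degrees(np.arctan2(e[:,1],e[:,0])))
g=np.array([(131,545),(308,545)])/3+np.array([40,20]); print(ray(w,g,.083))
g=np.array([(73,67),(432,78),(460,548)])/3+np.array([40,20]); P=ray(w,g,.003);print(P,(P[0]+P[2])/2)
c=np.array(circ(w|{"pixels":z["pixels"]}));print(c[(c[:,3]<.5)&(c[:,3]>.4)])
```

```text
[[0.7267 0.3694]
 [0.7279 0.2416]
 [0.5527 0.2424]
 [0.5528 0.3688]]
[0.1278 0.1752 0.1265 0.1738] [-89.4357 179.7485  89.9385   0.1858]
[[0.5563 0.3401 0.083 ]
 [0.5562 0.2707 0.083 ]]
[[0.7425 0.3802 0.003 ]
 [0.7382 0.2317 0.003 ]
 [0.5406 0.2376 0.003 ]] [0.6415 0.3089 0.003 ]
[[330.875  266.375   20.       0.4511   0.0473]
 [515.375  286.625   21.5      0.4201  -0.2177]
 [249.125  274.625   19.625    0.4388   0.1637]
 [601.625  263.375   24.05     0.4553  -0.3348]
 [162.125  282.125   18.35     0.4275   0.2888]]
```

```bash
cat >> h.py <<'E'
GRIP=np.array([-.085,0,.062])
LIP=np.array([.085,0,.0135])
def tray_tool(lip,psi,th,gy=np.pi/2,dz=0.0):
    """tool pose for tray with lip at position; dz: TCP above grip pt in tray z"""
    Rt=R.from_euler('z',psi)*R.from_euler('y',th)
    o=np.array(lip)-Rt.apply(LIP)
    return o+Rt.apply(GRIP+[0,0,dz]),(Rt*R.from_quat(down(gy))).as_quat(),o
E
python3 - <<'E'
from h import *
np.set_printoptions(suppress=True,precision=2)
H=np.array([.657,.073]);hy=np.radians(-5)
for k in (0,-90,-60,-30,-120,180,90,-150):
  for gy in (np.pi/2,-np.pi/2):
    psi=hy+np.radians(k)
    s=[]
    for th in (0,.5,.8,1.0,1.2):
        d=np.array([np.cos(psi),np.sin(psi)])
        p,q,o=tray_tool([*(H-.04*d),.15],psi,th,gy,.003)
        j=r.inverse_kinematics(p,q); s.append(None if j is None else np.round(j,2).tolist())
    print(k,round(gy,2),[x is not None for x in s], s[-1] or s[-2])
E
```

```text
0 1.57 [True, True, True, True, True] [0.01, 0.98, 0.76, 0.18, 2.59, 0.19]
0 -1.57 [False, False, False, False, False] None
-90 1.57 [True, True, True, True, True] [-0.22, 0.61, 1.45, 1.18, 1.51, 1.07]
-90 -1.57 [True, True, True, True, True] [-0.22, 0.61, 1.45, 1.18, 1.51, -2.08]
-60 1.57 [True, True, True, True, True] [-0.18, 0.77, 1.17, 0.96, 1.95, 0.97]
-60 -1.57 [True, True, True, True, True] [-0.18, 0.77, 1.17, 0.96, 1.95, -2.17]
-30 1.57 [True, True, True, True, True] [-0.09, 0.9, 0.91, 0.7, 2.34, 0.74]
-30 -1.57 [True, True, True, True, True] [-0.09, 0.9, 0.91, 0.7, 2.34, -2.4]
-120 1.57 [True, True, True, True, True] [-0.21, 0.47, 1.7, 1.46, 1.04, 1.08]
-120 -1.57 [True, True, True, True, True] [-0.21, 0.47, 1.7, 1.46, 1.04, -2.06]
180 1.57 [False, False, True, True, True] [0.09, 0.36, 1.87, 3.67, 0.32, -0.44]
180 -1.57 [True, True, True, True, True] [0.09, 0.36, 1.87, 3.67, 0.32, 2.7]
90 1.57 [True, True, True, True, True] [0.28, 0.73, 1.23, -1.08, 1.74, -1.06]
90 -1.57 [True, True, True, True, True] [0.28, 0.73, 1.23, -1.08, 1.74, 2.08]
-150 1.57 [True, True, True, True, True] [-0.09, 0.37, 1.86, 1.97, 0.54, 0.9]
-150 -1.57 [True, True, True, True, True] [-0.09, 0.37, 1.86, 1.97, 0.54, -2.24]
```

```bash
cat >> h.py <<'E'
def find_dish(x,y,save=None):
    d=shot("wrist",save); c=circ(d)
    if len(c)==0: return None
    e=np.hypot(c[:,3]-x,c[:,4]-y); i=e.argmin()
    print("found",c[i].round(4),"err",e[i].round(4),"n",len(c)); return c[i,3:5]
E
python3 - <<'E'
from h import *
r.set_gripper(0.9,30)
r.move_to((.40,-.2177,.20),down(0))
find_dish(.42,-.2177,"d0"); print(r.current_t(), r.current_opening())
E
```

```text
found [ 3.24125e+02  1.89875e+02  3.34750e+01  4.23600e-01 -2.19500e-01] err 0.0041 n 15
7.9917 0.9029008014433516
```

View pics/d0.png

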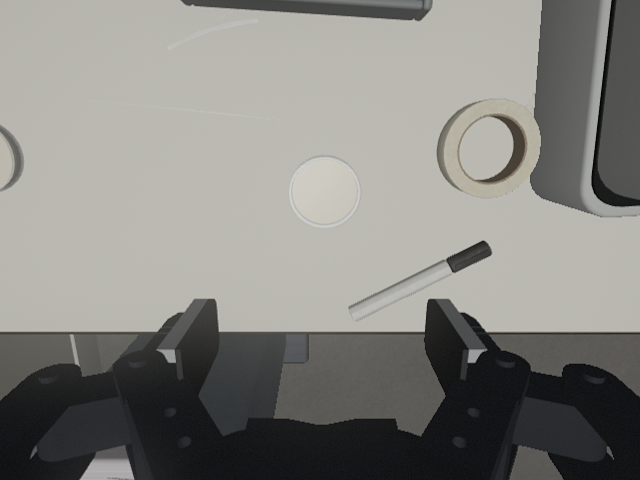

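```bash
cat >> h.py <<'E'
def pick(x,y,z=.0235):
    r.move_linear((x,y,.08),vel=.25); r.move_linear((x,y,z),vel=.08)
    print("down F",np.round(r.current_contact_force(),1))
    r.set_gripper(0.0,30); print("open",r.current_opening(),"F",np.round(r.current_contact_force(),1))
    r.move_linear((x,y,.14),vel=.2); print("lifted open",r.current_opening(), "t",r.current_t())
TRAY=(0.640,0.3055)
def place(tx,layer,tray=TRAY):
    z=.0235+.007+.004+.014*layer
    X,Y=tray[0]+tx,tray[1]
    p=r.current_tool_pos()
    if p[1]<.2: r.move_linear((min(p[0],.44),.30,.14),vel=.35)
    r.move_linear((X,Y,.14),vel=.3); r.move_linear((X,Y,z),vel=.12)
    print("place F",np.round(r.current_contact_force(),1))
    r.set_gripper(.8); r.move_linear((X,Y,.14),vel=.2); print("t",r.current_t())
E
python3 - <<'E'
from h import *
pick(.4225,-.2190); shot("wrist","d1")
E
```

```text
down F [-0.3  1.2 -0.1]
open 0.6587956162182016 F [-2.4  0.6  8.6]
lifted open 0.6579607320629081 t 10.5583
```

View pics/d1.png

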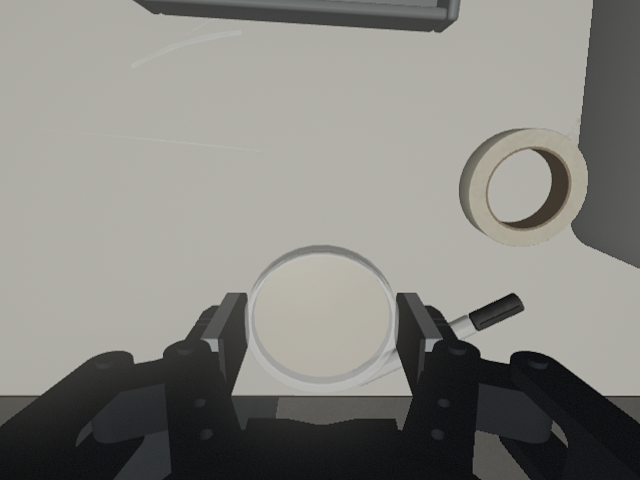

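Run:
```python
from h import *
place(.028,0); 
shot("wrist","p0")
```

```text
place F [0.5 0.1 0.1]
t 15.1917
```

View pics/p0.png

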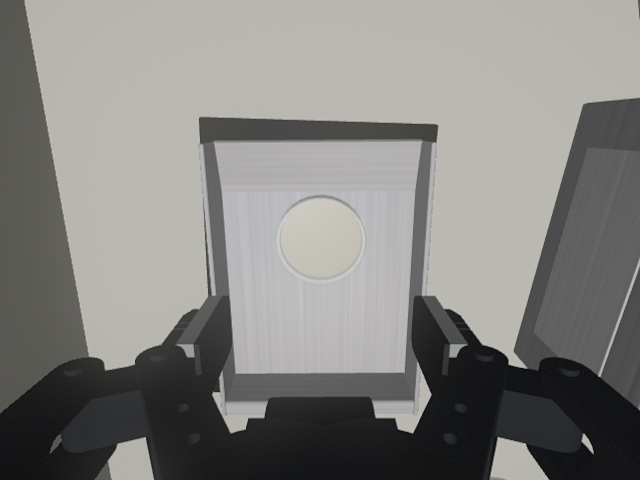

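Run:
```python
from h import *
def go(x,y,tx,l,n):
    r.move_linear((.43 if y>.2 else .44,.30,.17),vel=.35); r.move_linear((x-.025,y,.20),vel=.35); r.set_gripper(.9)
    c=find_dish(x,y,n)
    if c is None or np.hypot(c[0]-x,c[1]-y)>.012: print("MOVED?",c); return False
    c=.5*(c+np.array([x,y])); pick(c[0],c[1],.0255)
    if not .62<r.current_opening()<.70: print("BAD GRIP"); return False
    place(tx,l); return True
go(.4275,.288,-.032,0,"dA") and go(.435,.1645,.028,1,"dB")
shot("wrist","p2")
```

```text
found [3.19625e+02 1.83875e+02 3.45250e+01 4.30300e-01 2.89500e-01] err 0.0032 n 16
down F [0.3 0.2 1. ]
open 0.6594986220541612 F [-2.  -1.2  7.5]
lifted open 0.656110863732293 t 19.1833
place F [ 0.2  0.1 -1.1]
t 21.925
found [3.21125e+02 1.86875e+02 3.58750e+01 4.35000e-01 1.65600e-01] err 0.0011 n 15
down F [ 0.9  0.  -0.4]
open 0.657473760286141 F [-2.4 -1.4  8.6]
lifted open 0.6566650783401373 t 25.9583
place F [-0.1  0.7  0.2]
t 29.2167
```

View pics/p2.png

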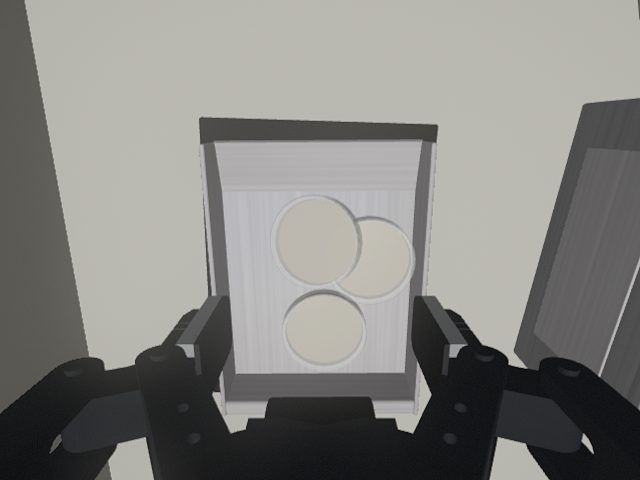

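Run:
```python
from h import *
def go(x,y,tx,l,n):
    r.move_linear((.43 if y>.2 else .44,.30,.17),vel=.35); r.move_linear((x-.025,y,.20),vel=.35); r.set_gripper(.9)
    c=find_dish(x,y,n)
    if c is None or np.hypot(c[0]-x,c[1]-y)>.012: print("MOVED?",c); return False
    c=.5*(c+np.array([x,y])); pick(c[0],c[1],.0255)
    if not .62<r.current_opening()<.70: print("BAD GRIP"); return False
    place(tx,l); return True
go(.4505,.0475,-.034,1,"dC")
shot("wrist","p3")
```

```text
found [3.24875e+02 1.86875e+02 3.47500e+01 4.50500e-01 4.61000e-02] err 0.0014 n 12
down F [ 0.6  0.7 -0.8]
open 0.6587806211003499 F [-2.4 -0.5  9.9]
lifted open 0.6545125777249402 t 33.7833
place F [-0.9 -0.2 -1.1]
t 37.1667
```

View pics/p3.png

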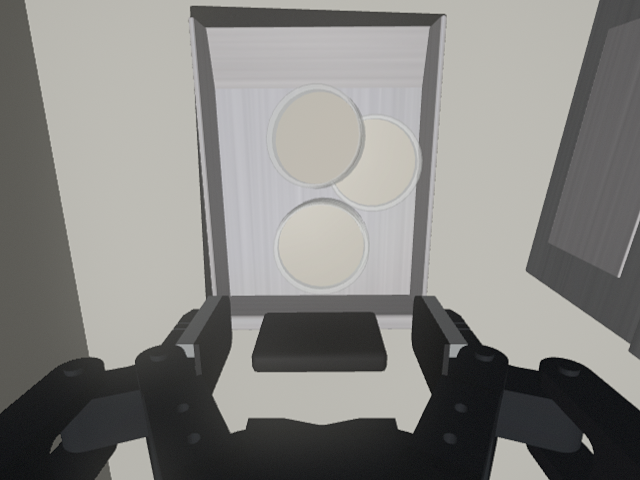

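Run:
```python
from h import *
r.move_linear((.60,.28,.28),vel=.3)
LY=np.radians(-5.1); q=down(np.pi/2+LY)
r.move_to((.657,.0735,.26),q); r.set_gripper(.6,80)
d=shot("wrist","l0")
r.move_linear((.657,.0735,.160),vel=.12); print(np.round(r.current_contact_force(),1))
r.set_gripper(0,80); print(r.current_opening(),np.round(r.current_contact_force(),1))
r.move_linear((.657,.0735,.21),vel=.06); print(r.current_opening(),np.round(r.current_contact_force(),1),np.round(r.current_torque(),2),r.current_t())
shot("wrist","l1"); shot("scene","l1s")
```

```text
[-0.   0.3  0.3]
0.149761471954586 [-1.  -0.4  6.5]
0.15124624642865936 [ 0.2  0.6 -1.7] [-0.01  0.04  0.03] 42.1833
```

View pics/l1.png

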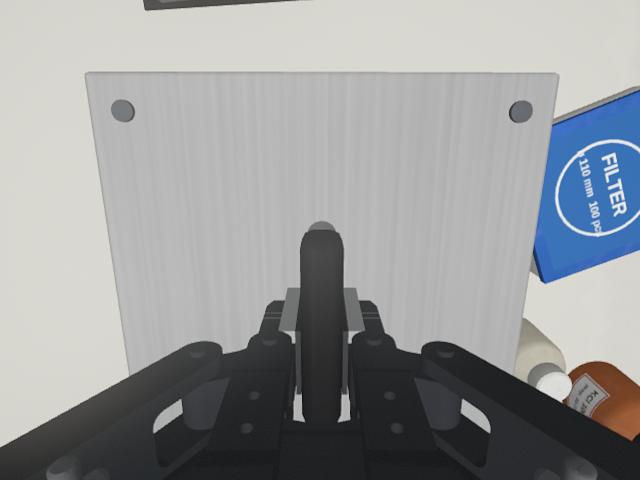

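View pics/l1s.png

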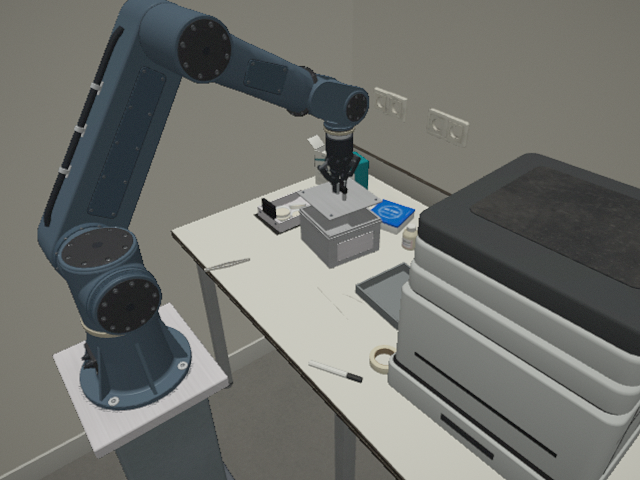

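Run:
```python
from h import *
d=shot("wrist"); P=ray(d,[(86,73),(558,73)],.176)
T=R.from_quat(r.current_ee_rot()); print(T.inv().apply(P-r.current_tool_pos()).round(4))
t=optics.get_image("top"); t["wc"]=np.linalg.inv(t["camera_from_world"])
print(ray(t,[(525,70),(540,250)],.43).round(3), ray(t,[(472,140),(490,280)],.1).round(3))
H=np.load("w3.npz"); w=dict(d); w["wc"]=H["wc"]; w["pixels"]=H["pixels"]
c=w["pixels"][30:220,435:639]; cv2.imwrite("pics/ho.png",cv2.resize(np.ascontiguousarray(c),None,fx=3,fy=3,interpolation=cv2.INTER_CUBIC)[:,:,::-1])
```

```text
[[ 0.0885 -0.0858  0.0336]
 [ 0.0882  0.0856  0.0335]]
[[ 0.808 -0.368  0.43 ]
 [ 0.471 -0.381  0.43 ]] [[ 0.76  -0.351  0.1  ]
 [ 0.423 -0.382  0.1  ]]
```

View pics/ho.png

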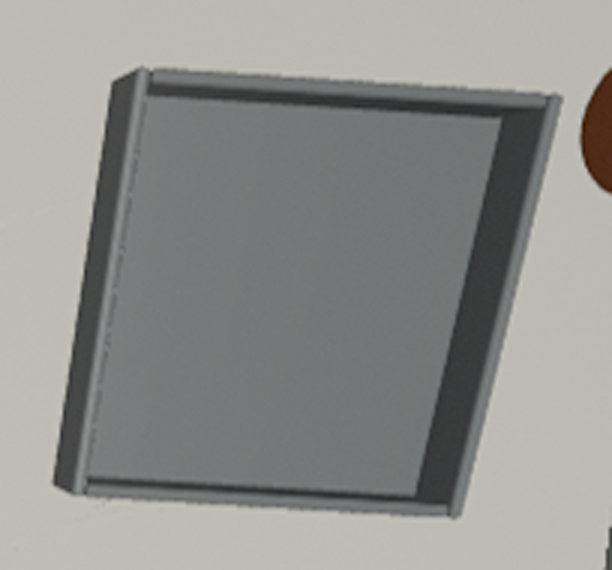

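Run:
```python
from h import *
np.set_printoptions(suppress=True,precision=4)
d=shot("wrist"); d["wc"]=np.load("w3.npz")["wc"]
P=ray(d,np.array([(140,68),(562,95),(455,518),(73,494)])/3+np.array([435,30]),.03); e=np.roll(P,-1,0)-P
print(P.mean(0),np.hypot(e[:,0],e[:,1]),np.degrees(np.arctan2(e[:,1],e[:,0])))
```

```text
[ 0.6353 -0.209   0.03  ] [0.1695 0.1709 0.1683 0.1702] [-93.4098 175.984   86.342   -3.6248]
```

Run:
```python
from h import *
HO=(.6353,-.209); q=down(np.pi/2+np.radians(-3.6))
r.move_linear((.657,.0735,.24),vel=.2); r.move_linear((*HO,.24),q,vel=.2); 
r.move_linear((*HO,.10),vel=.15); r.move_linear((*HO,.076),vel=.05); print(np.round(r.current_contact_force(),1))
r.move_linear((*HO,.0705),vel=.03); print(np.round(r.current_contact_force(),1))
r.set_gripper(.6); r.move_linear((*HO,.14),vel=.15); r.move_linear((.62,-.13,.30),vel=.3); print(r.current_t())
d=shot("wrist","l2"); np.savez("l2.npz",wc=d["wc"])
```

```text
[-0.9 -0.6 -3.2]
[ 0.9 -0.2  0.5]
48.1667
```

View pics/l2.png

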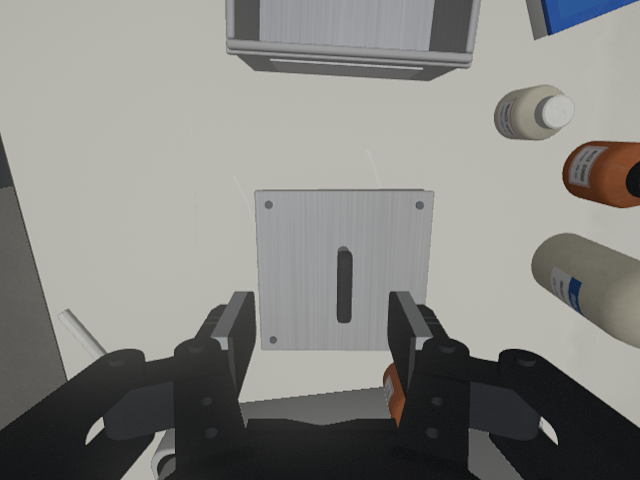

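Run:
```python
from h import *
np.set_printoptions(suppress=True,precision=4)
d=shot("wrist")
for u,v in [(275,225),(415,225),(275,290),(400,290),(345,215),(300,330),(380,335)]:
    z=d["depth"][v,u]; print((d["wc"]@np.array([(u-d["cx"])/d["fx"]*z,(v-d["cy"])/d["fy"]*z,z,1]))[:3])
print("c",ray(d,[(256,191),(434,191),(262,350)],.036), "handle",ray(d,[(344,250),(344,322)],.076))
t=shot("top","t2")
cv2.imwrite("pics/t2c.png",t["pixels"][60:345,130:490][:,:,::-1])
```

```text
[ 0.5705 -0.1503  0.0357]
[ 0.7094 -0.159   0.0367]
[ 0.5639 -0.2196  0.0361]
[ 0.6939 -0.2277  0.0363]
[ 0.6406 -0.1446  0.0356]
[ 0.5863 -0.2673  0.0362]
[ 0.672  -0.2795  0.0348]
c [[ 0.5554 -0.1152  0.036 ]
 [ 0.728  -0.1263  0.036 ]
 [ 0.5429 -0.2889  0.036 ]] handle [[ 0.6364 -0.1682  0.076 ]
 [ 0.6328 -0.2401  0.076 ]]
```

View pics/t2.png

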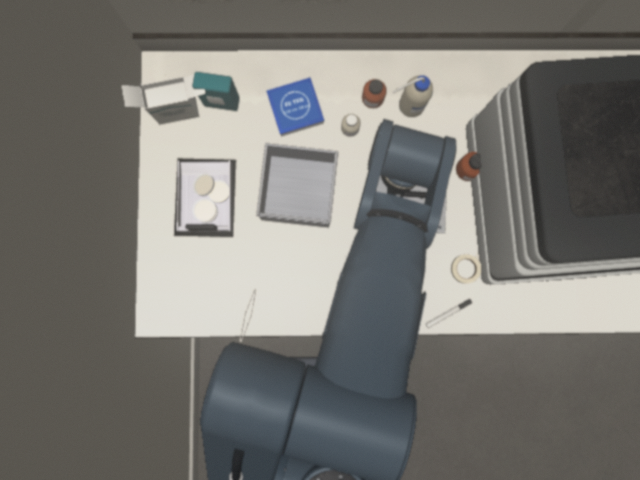

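Run:
```python
from h import *
r.move_linear((.55,.05,.34),vel=.35)
r.move_to((.555,.3055,.20),down(np.pi/2)); r.set_gripper(.45,120)
d=shot("wrist","g0"); print(r.current_t())
```

```text
50.4917
```

View pics/g0.png

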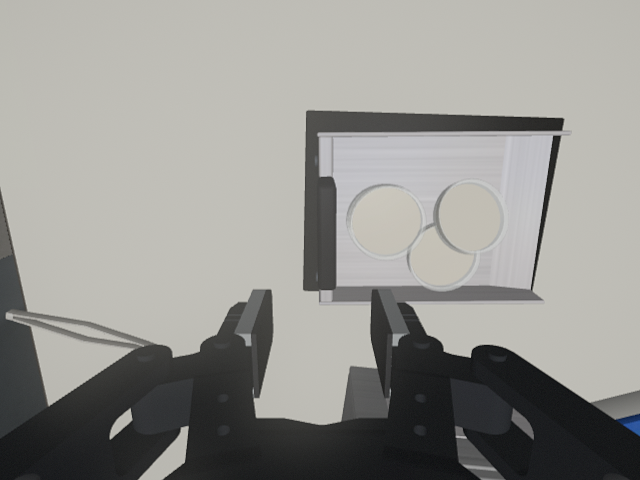

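Run:
```python
from h import *
d=shot("wrist"); print(ray(d,[(320,178),(335,178),(320,289),(335,289)],.083).round(4), r.current_tool_pos())
print(ray(d,[(319,133),(319,303)],.039).round(4),ray(d,[(570,133),(543,300)],.039).round(4))
```

```text
[[0.5543 0.3456 0.083 ]
 [0.5633 0.3456 0.083 ]
 [0.5541 0.2738 0.083 ]
 [0.5638 0.2738 0.083 ]] [0.55518611 0.30516294 0.20030148]
[[0.5536 0.3713 0.039 ]
 [0.5531 0.2437 0.039 ]] [[0.727  0.3709 0.039 ]
 [0.7271 0.2458 0.039 ]]
```

Run:
```python
from h import *
X,Y=.558,.307
r.move_linear((X,Y,.12),vel=.2); r.move_linear((X,Y,.068),vel=.08); print(np.round(r.current_contact_force(),1))
r.set_gripper(0,120); print(r.current_opening(),np.round(r.current_contact_force(),1))
r.move_linear((X,Y,.10),vel=.05); print(r.current_opening(),np.round(r.current_contact_force(),1),np.round(r.current_torque(),2),r.current_t())
shot("wrist","g1"); shot("scene","g1s")
```

```text
[0.3 0.6 0.3]
0.12581021420218674 [1.9 0.5 5.2]
0.12354036076728786 [-0.3 -0.3 -4.1] [-0.02  0.26  0.03] 53.0417
```

View pics/g1.png

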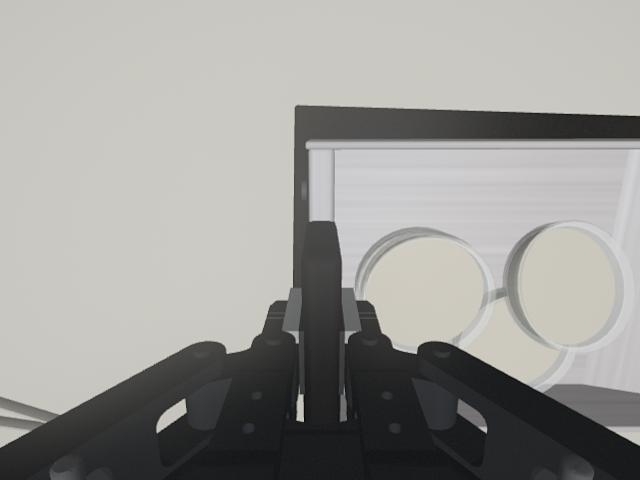

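View pics/g1s.png

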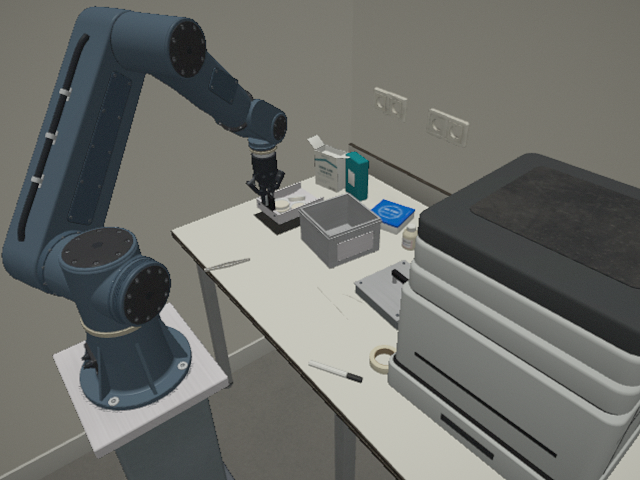

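```bash
cat > pour.py <<'E'
from h import *
H=np.array([.6575,.073]); psi=np.radians(-95.); dv=np.array([np.cos(psi),np.sin(psi)])
OFF=.045
def pose(z,th,psi_=psi,off=OFF): return tray_tool([*(H-off*dv),z],psi_,th,np.pi/2,.003)[:2]
E
python3 - <<'E'
from pour import *
for th in np.arange(0,1.21,.1):
    p,q=pose(.15,th); j=r.inverse_kinematics(p,q); print(round(th,1),p.round(3),None if j is None else np.round(j,2))
X,Y=.558,.307
r.move_linear((X,Y,.27),vel=.12)
p,q=pose(.22,0); print(p)
r.move_linear(p,q,vel=.035)
print(r.current_tool_pos(),np.round(r.current_contact_force(),1),r.current_opening(),r.current_t())
shot("wrist","c1"); shot("top","c1t")
E
```

```text
0.0 [0.676 0.287 0.201] [ 0.34  0.74  1.14 -0.    1.26  2.  ]
0.1 [0.676 0.281 0.218] [0.3  0.7  1.18 0.1  1.23 1.93]
0.2 [0.675 0.274 0.234] [0.26 0.66 1.21 0.2  1.21 1.85]
0.3 [0.674 0.264 0.249] [0.21 0.63 1.24 0.31 1.19 1.77]
0.4 [0.673 0.254 0.264] [0.17 0.61 1.27 0.42 1.19 1.68]
0.5 [0.672 0.242 0.277] [0.12 0.58 1.3  0.53 1.2  1.59]
0.6 [0.671 0.229 0.288] [0.07 0.57 1.33 0.64 1.21 1.51]
0.7 [0.67  0.214 0.299] [0.02 0.56 1.36 0.74 1.24 1.42]
0.8 [0.669 0.199 0.308] [-0.03  0.56  1.38  0.84  1.28  1.34]
0.9 [0.667 0.183 0.315] [-0.08  0.56  1.4   0.94  1.33  1.26]
1.0 [0.666 0.166 0.321] [-0.13  0.57  1.42  1.03  1.38  1.19]
1.1 [0.664 0.149 0.325] [-0.17  0.59  1.43  1.11  1.44  1.13]
1.2 [0.663 0.131 0.327] [-0.22  0.61  1.45  1.18  1.51  1.07]
[0.67623848 0.28718186 0.2715    ]
[0.67619599 0.28723184 0.27152565] [ 0.   0.1 -3.4] 0.12683111922115942 58.2833
```

View pics/c1.png

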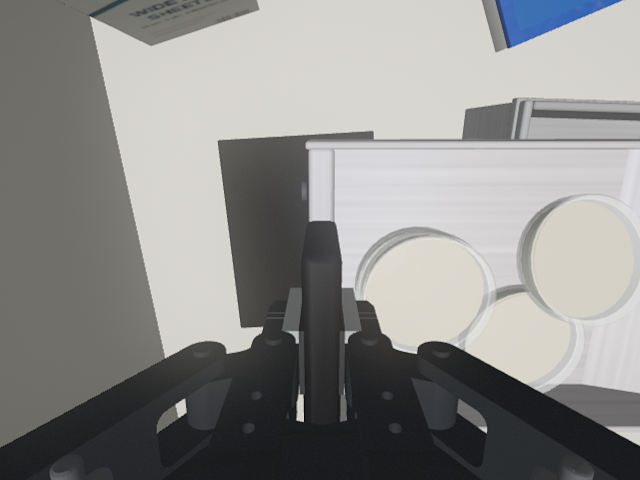

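View pics/c1t.png

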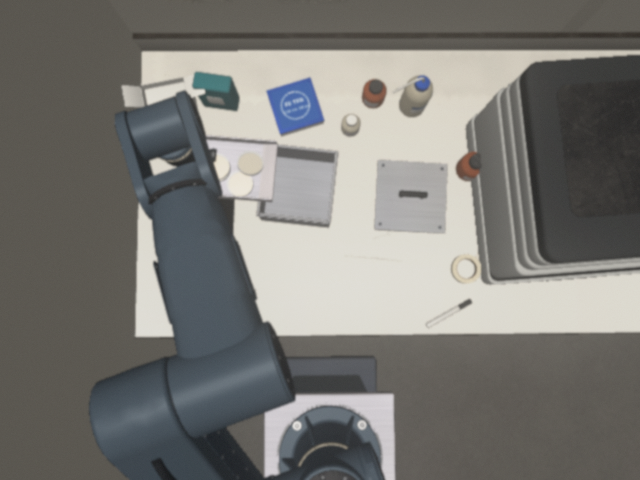

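Run:
```python
from pour import *
d=shot("top"); 
P=ray(d,[(264.5,145),(338,150.5),(330.5,225.5),(258,219)],.12); print(P.round(3),P.mean(0))
lp=np.array([*(H-OFF*dv),.22]); n=np.array([-dv[1],dv[0]])
print(proj(d,[lp+[*(n*.065),0],lp-[*(n*.065),0]]))
c=d["pixels"][120:240,180:350]; cv2.imwrite("pics/c1z.png",cv2.resize(np.ascontiguousarray(c),None,fx=4,fy=4,interpolation=cv2.INTER_CUBIC)[:,:,::-1])
```

```text
[[ 0.745  0.147  0.12 ]
 [ 0.731 -0.027  0.12 ]
 [ 0.553 -0.008  0.12 ]
 [ 0.569  0.161  0.12 ]] [0.64931917 0.06834321 0.12      ]
[[276.04998704 142.09106212]
 [270.78491453 200.60562718]]
```

View pics/c1z.png

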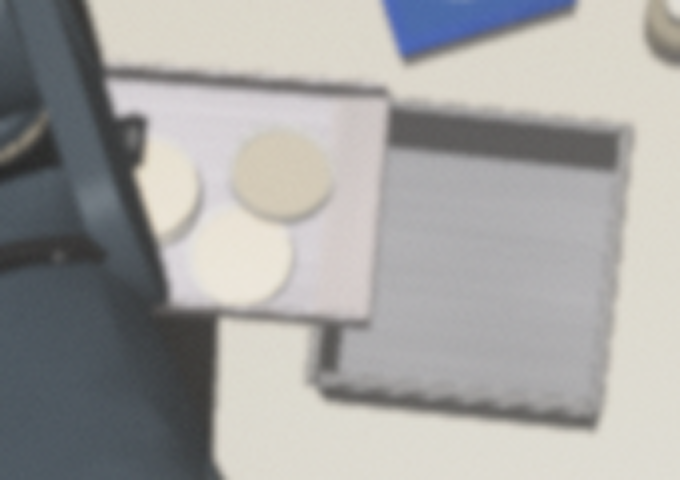

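Run:
```python
from pour import *
p,q=pose(.155,0); r.move_linear(p,q,vel=.1)
for th in np.arange(.1,.51,.1):
    p,q=pose(.155,th); r.move_linear(p,q,vel=.08)
for th in np.arange(.6,1.15,.1):
    p,q=pose(.155,th); r.move_linear(p,q,vel=.08)
r.sleep(.3)
print(r.current_tool_pos(),np.round(r.current_contact_force(),1),r.current_opening(),r.current_t())
shot("wrist","e1"); shot("top","e1t"); shot("scene","e1s")
```

```text
[0.66409837 0.14943971 0.330121  ] [ 0.9  0.2 -2.2] 0.12477916835850118 63.6583
```

View pics/e1.png

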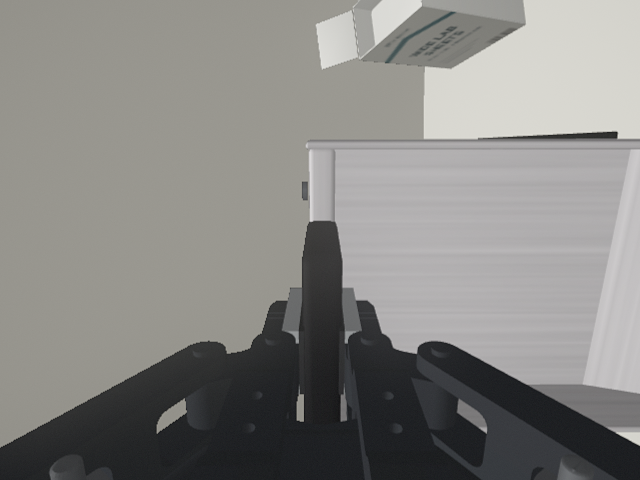

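View pics/e1s.png

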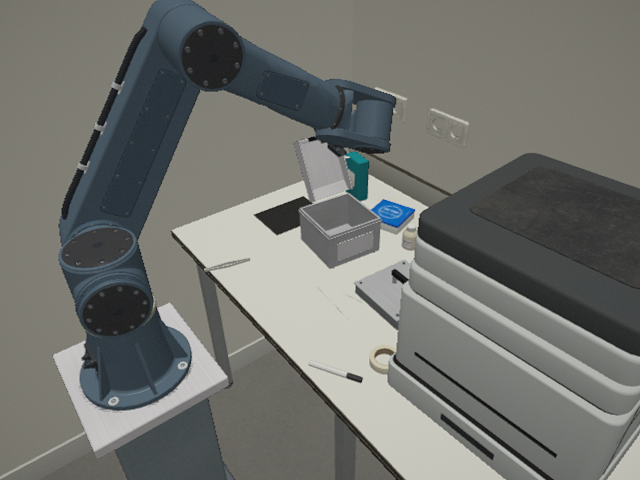

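Run:
```python
from pour import *
for th in (.8,.5,.25,0):
    p,q=pose(.165,th); r.move_linear(p,q,vel=.15)
p,q=pose(.22,0); r.move_linear(p,q,vel=.15)
X,Y=.557,.308
r.move_linear((X,Y,.27),down(np.pi/2),vel=.05)
r.move_linear((X,Y,.09),vel=.15)
r.move_linear((X,Y,.0695),vel=.03); print(np.round(r.current_contact_force(),1))
r.set_gripper(.45); print(np.round(r.current_contact_force(),1)); r.move_linear((X,Y,.16),vel=.15)
r.move_linear((.56,.08,.36),down(0),vel=.2)
print(r.current_t()); d=shot("wrist","f1"); np.savez("f1.npz",wc=d["wc"],depth=d["depth"],pixels=d["pixels"])
```

```text
[ 0.2 -0.4 -1.5]
[ 0.1 -0.3 -1.4]
73.8083
```

View pics/f1.png

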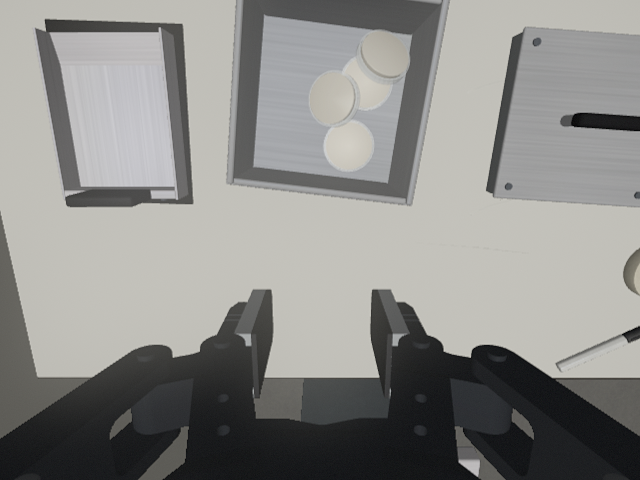

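Run:
```python
from h import *
r.move_linear((.64,.07,.40),vel=.3)
d=shot("wrist","f2"); print(r.current_t())
np.savez("f2.npz",wc=d["wc"],depth=d["depth"])
c=d["pixels"][40:340,180:460];cv2.imwrite("pics/f2z.png",cv2.resize(np.ascontiguousarray(c),None,fx=2,fy=2,interpolation=cv2.INTER_CUBIC)[:,:,::-1])
```

```text
74.3583
```

View pics/f2z.png

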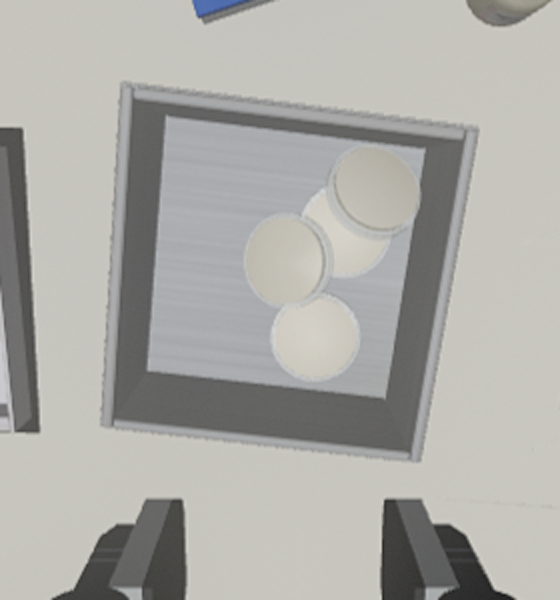

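View pics/f2.png

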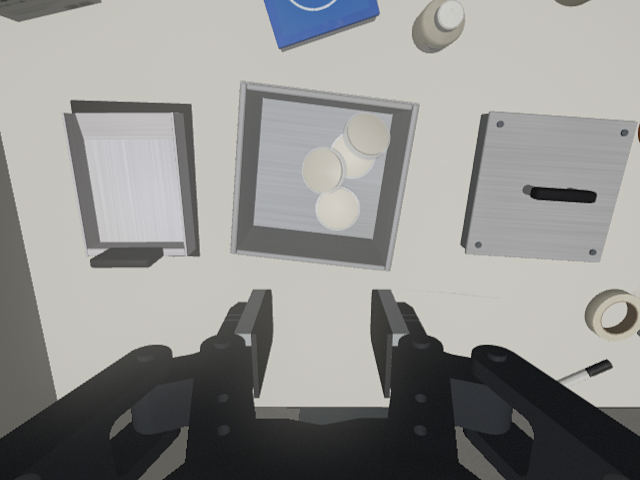

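Run:
```python
from h import *
np.set_printoptions(suppress=True,precision=4)
d=shot("wrist")
def rep(n,uv,z):
    P=ray(d,uv,z);e=np.roll(P,-1,0)-P;print(n,P.mean(0),np.hypot(e[:,0],e[:,1]),np.degrees(np.arctan2(e[:,1],e[:,0])))
rep("hop",np.array([(122,82),(478,128),(418,462),(102,426)])/2+[180,40],.12)
rep("lid",[(489,112),(635,121),(601,262),(467,253)],.036)
rep("handle",[(529,190),(596,197)],.076)
def pt(u,v):
    z=d["depth"][v,u]; return (d["wc"]@np.array([(u-d["cx"])/d["fx"]*z,(v-d["cy"])/d["fy"]*z,z,1]))[:3]
for uv in [(100,150),(170,150),(110,230),(165,230),(135,190)]: print("trayfloor",pt(*uv))
rep("tray",[(66,114),(175,112),(186,255),(90,256)],.039)
```

```text
hop [0.6556 0.0721 0.12  ] [0.1708 0.1715 0.17   0.1717] [-96.968  172.9768  83.1008  -6.7545]
lid [ 0.6344 -0.2073  0.036 ] [0.1727 0.1747 0.1749 0.1727] [-93.3833 177.9079  85.9623  -2.8158]
handle [ 0.637  -0.2019  0.076 ] [0.0774 0.0774] [-95.9384  84.0616]
trayfloor [0.6819 0.3517 0.0067]
trayfloor [0.6818 0.2627 0.007 ]
trayfloor [0.5772 0.3542 0.007 ]
trayfloor [0.5773 0.2801 0.0077]
trayfloor [0.6309 0.3139 0.0066]
tray [0.6385 0.3047 0.039 ] [0.1269 0.1742 0.1231 0.1733] [-89.0481 178.8113  90.5911   0.0395]
```

Run:
```python
from h import *
HO=(.6353,-.2085); HP=(.6556,.0722)
r.move_linear((.62,-.12,.32),vel=.3)
r.move_to((*HO,.18),down(np.pi/2+np.radians(-3.6))); r.set_gripper(.6,80)
r.move_linear((*HO,.10),vel=.2); r.move_linear((*HO,.070),vel=.08); print(np.round(r.current_contact_force(),1))
r.set_gripper(0,80); print(r.current_opening(),np.round(r.current_contact_force(),1))
r.move_linear((*HO,.10),vel=.06); print(r.current_opening(),np.round(r.current_contact_force(),1),np.round(r.current_torque(),2))
r.move_linear((*HO,.25),vel=.2)
d=shot("wrist","k1")
r.move_linear((*HP,.25),down(np.pi/2+np.radians(-6.8)),vel=.2)
r.move_linear((*HP,.18),vel=.15);r.move_linear((*HP,.166),vel=.05);print(np.round(r.current_contact_force(),1))
r.move_linear((*HP,.1605),vel=.03);print(np.round(r.current_contact_force(),1),r.current_t())
r.set_gripper(.6);print(np.round(r.current_contact_force(),1)); r.move_linear((*HP,.24),vel=.15)
r.move_linear((.62,.07,.40),down(0),vel=.2)
d=shot("wrist","k2")
def pt(u,v):
    z=d["depth"][v,u]; return (d["wc"]@np.array([(u-d["cx"])/d["fx"]*z,(v-d["cy"])/d["fy"]*z,z,1]))[:3].round(4)
for uv in [(250,100),(380,100),(250,220),(370,220),(310,200)]: print(pt(*uv))
print(r.current_t())
```

```text
[ 0.3 -0.4  0.3]
0.14876263208026555 [-0.6 -0.3  4.4]
0.14811511500395283 [-0.1  0.4 -2.8] [ 0.03  0.02 -0.01]
[-1.4  0.9 -2.7]
[ 0.8 -0.  -1.4] 83.025
[0.1 0.2 0.2]
[0.7143 0.1373 0.1275]
[0.7143 0.015  0.1262]
[0.5987 0.1431 0.1271]
[0.5984 0.0206 0.1261]
[0.6194 0.0818 0.1275]
85.8083
```

View pics/k2.png

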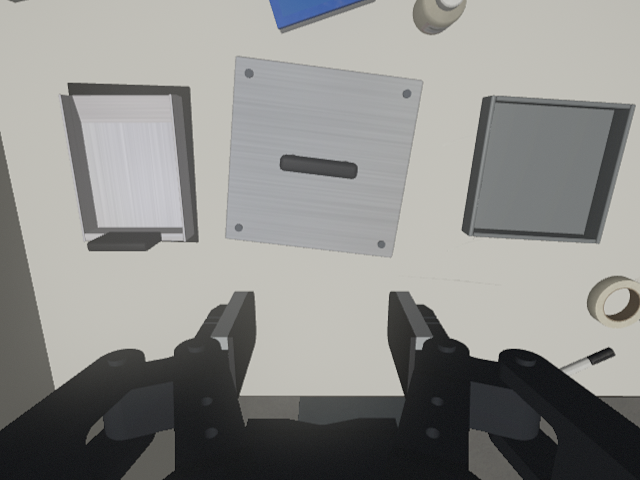

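Run:
```python
from h import *
d=shot("wrist"); P=ray(d,[(237,56),(423,80),(393,257),(226,238)],.126); print(P.mean(0).round(4))
t=shot("top","z_top"); print(np.round(r.current_contact_force(),1),r.current_t())
r.hand_in()
```

```text
[0.6557 0.0719 0.126 ]
[0.6 0.1 0.1] 85.9083
the job is handed in; nothing more can be done
```

View pics/z_top.png

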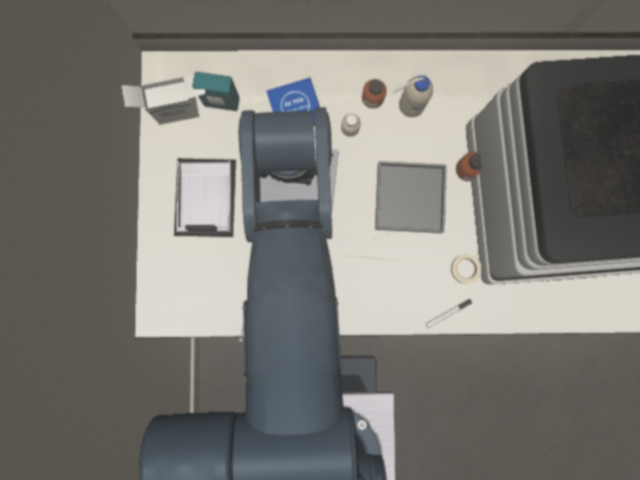

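The job is done and handed in at about 86 s of the 210 s allowed. I found four dishes and loaded them all into the tray. I then seated the lid in its holder, tipped the dishes into the hopper together, put the tray back on its mat and refitted the lid.

What the last checks showed:
- **Dishes:** the wrist camera saw all four inside the hopper before the lid went back on.
- **Lid:** its centre measured within 1 mm of the hopper's centre. The plate top read 126–127.5 mm against an expected 126 mm, so it sits level to about 0.01 rad.
- **Tray:** it stands flat and empty on the mat, with its floor reading about 7 mm all over. Its centre is about 5 mm from the mat's.
- **Marker and contact:** the marker is in its original place in the overhead picture, and the gripper was clear of everything.

Two things did not go exactly as expected. One dish slid sideways inside the tray during loading, so the dish I then stacked on it leaned a little, but all stayed in the tray. The overhead and wrist cameras also disagreed by about 2 mm throughout, so I relied mainly on the wrist camera.

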